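# Load preset tool holders into the carry rack in job order

## Robot

A 6-joint arm with a two-finger parallel gripper is mounted at the origin on a cart in front of the work surface, level with it; the furniture and walls round the work are solid. World frame = base frame: x ahead of the robot, y to its left, z up, the work surface at z = 0. Lengths are in mm, angles in rad, forces in N, time in s.
With the tool pointing down it reaches from about 400 to 925 mm from the base axis. Payload 12.5 kg.
Tool frame: the origin (TCP) lies midway between the tips of the shut fingers; the grasp point (between the pads) lies 19 mm behind it; z points along the fingers, y is the line along which they close (so a half turn about z gives the same grasp; the last joint's range is limited). The gripper opens to 95 mm and grips with 3 to 60 N. Pads are 20 mm wide; open, the fingers measure 119 mm over their backs; the gripper's body (75 mm by 180 mm) begins 59 mm behind the grasp point.
Start: joints at [1.189, 0.491, 1.559, -0, 1.092, -0.106], TCP at [170.18, 601.403, 214.661] pointing down, gripper open.
Joint ranges: [-3.1, 3.1], [-0.84, 2.19], [0.05, 2.79], [-1.13, 4.28], [0.06, 2.93], [-2.69, 2.69]. Speed limits (rad/s): [2.22, 2.22, 2.79, 3.14, 3.14, 3.14].

## Interface

Orientations are given as [roll, pitch, yaw] about the fixed x, y, z axes, in that order (R = Rz(yaw) Ry(pitch) Rx(roll)).
In Python, from cell import state, read_camera, camera_info, env gives the robot as it stands.
- The arm moves only by the tool move_arm, never from a script. Its argument "commands" is a list of rows, each a list of 3 entries, a list of its own where there are three numbers: the shift along the world's x, y, z in cm, then the turn, a rotation vector about the world's x, y, z in degrees, then the opening, from 0 (shut) to 1 (fully open). A call has 1 to 10 rows; each row shifts and turns the commanded pose from where the row before left it; what a row does not reach is not made up. A row lasts 1/10 s, in which the tool goes at most 50 mm and 8.59 degrees, less where a joint would pass 70% of its speed; a pose out of reach is approached as far as the arm can. A call with a gripper value outside its range is refused whole. The fingers move at their own pace and stop on an object; the grip force is fixed at half the most. Time passes only in rows, so rows that do not move let the fingers close. It gives the time, the measured TCP pose, the force, the opening and the grip force at its end, in the units of the state.
- state(): the state, without advancing time (a new reading comes with each control period).
- read_camera(name): name is "scene" or "top"; returns the picture (384x512x3 uint8, blue, green, red); there is no depth.
- camera_info(name): a dict with "K" (3x3 intrinsics, pixels), "cam_to_world" (4x4, takes a point from camera to world coordinates). Camera axes: x right, y down, z forward; pixel columns grow to the right and rows downward; lengths in mm; the calibration is good to about 2 mm. A picture is of the moment at which its call begins. camera_info takes no time and is no camera call.
- env.job_done(): hands the job in; it is judged then, once.
The state is a dict: "t": time; "joints": joint angles; "qvel": joint speeds; "tau": joint torques, N m; "eef_pos": TCP position; "tcp_rot": TCP orientation; "ft_force": force on the tool from outside, world axes, zero at the start; "moment": the same for the moment, N m; "opening": opening from 0.0 (shut) to 1.0 (fully open); "grip_force": force on a finger pad.
Only numpy, scipy, OpenCV 4.12 (cv2) and the standard library are available. Lean on these libraries where they do the work, as an engineer would, in place of code of your own. Each camera call takes 0.05 s, during which the arm holds its last target. There are 200 camera calls.

## Task

The four preset tool holders stand on the setting stand in the order in which the milling job will call them, counted from the stand's black end. Move them all to the empty carry rack in that same order, counted from the carry rack's own black end, so that each stands upright and fully seated in its hole. Do not tip a holder over on the way.

Things in the scene. Friction and masses are not known exactly. Their poses are not given: they have to be found in the camera images.
- stand: fixed setting stand: low aluminium rail 218 x 48 mm carrying a row of four round coloured pots. One end cap (30 mm high) is black, the other bare aluminium. Origin: centre of the underside, on the table; z up, x along the row towards the BLACK end. Places 1 to 4, counted from the black end, lie at x = +69, +23, -23, -69 mm, y = 0.
- carry_rack: fixed, empty aluminium rack, 244 mm long over its end handles, 48 wide; flat top 56 mm high, 10 thick, with four 22 mm through holes, chamfered. One end plate is black. Origin: centre of the underside, on the table; z up, x along the row towards the BLACK end. Holes 1 to 4 from the black end: x = +69, +23, -23, -69 mm, y = 0. A seated holder's origin is 24 mm above the rack's.
- holder_red: loose round tool holder, red nut, about 0.14 kg, upright in the red pot. Origin: foot of its axis (z up), 18 mm above the table at the start. Heights from it: steel taper 0-32 mm (11 mm thick at the foot, 19.6 at the top), flange 32-44 (30 mm across), red nut 46-70 (29 mm across, grip here, fingers across the row), stepped drill 6 mm thick up to 92.
- holder_yellow: loose round tool holder, yellow nut, about 0.14 kg, upright in the yellow pot. Origin: foot of its axis (z up), 18 mm above the table at the start. Heights from it: steel taper 0-32 mm (11 mm thick at the foot, 19.6 at the top), flange 32-44 (30 mm across), yellow nut 46-70 (29 mm across, grip here, fingers across the row), short pointed engraving cutter 6 mm thick up to 88.
- holder_green: loose round tool holder, green nut, about 0.14 kg, upright in the green pot. Origin: foot of its axis (z up), 18 mm above the table at the start. Heights from it: steel taper 0-32 mm (11 mm thick at the foot, 19.6 at the top), flange 32-44 (30 mm across), green nut 46-70 (29 mm across, grip here, fingers across the row), thick straight end mill 6 mm thick up to 92.
- holder_blue: loose round tool holder, blue nut, about 0.14 kg, upright in the blue pot. Origin: foot of its axis (z up), 18 mm above the table at the start. Heights from it: steel taper 0-32 mm (11 mm thick at the foot, 19.6 at the top), flange 32-44 (30 mm across), blue nut 46-70 (29 mm across, grip here, fingers across the row), short stepped router bit 6 mm thick up to 88.
- pot_red: red plastic pot, round, 40 mm across, 38 high, fixed on one of the stand's four places; the red holder stands in its 22 mm hole, 34 deep, at the start. Origin: centre of its underside, 12 mm above the table. The pot stays and shows the place its holder came from.
- pot_yellow: yellow plastic pot, round, 40 mm across, 38 high, fixed on one of the stand's four places; the yellow holder stands in its 22 mm hole, 34 deep, at the start. Origin: centre of its underside, 12 mm above the table. The pot stays and shows the place its holder came from.
- pot_green: green plastic pot, round, 40 mm across, 38 high, fixed on one of the stand's four places; the green holder stands in its 22 mm hole, 34 deep, at the start. Origin: centre of its underside, 12 mm above the table. The pot stays and shows the place its holder came from.
- pot_blue: blue plastic pot, round, 40 mm across, 38 high, fixed on one of the stand's four places; the blue holder stands in its 22 mm hole, 34 deep, at the start. Origin: centre of its underside, 12 mm above the table. The pot stays and shows the place its holder came from.
Things that resemble listed ones, but are neither listed nor needed, are in the scene too. Leave any white look-alike of the holder_red alone. What is shaped like the holder_yellow but white is not meant.

How it is judged (in metres and radians):
At the end, for the whole second after the job is handed in: Each holder stands in the carry-rack hole whose number, counted from the black end, equals the number of the place of its own-coloured pot on the stand: within 8 mm of the hole's centre along and across the row, seated to within 4 mm of full depth, within 0.1 rad of upright, at rest (((x of pot_red in the frame of stand between 0.057 and 0.081 m and x of holder_red in the frame of carry_rack between 0.061 and 0.077 m) or (x of pot_red in the frame of stand between 0.011 and 0.035 m and x of holder_red in the frame of carry_rack between 0.015 and 0.031 m) or (x of pot_red in the frame of stand between -0.035 and -0.011 m and x of holder_red in the frame of carry_rack between -0.031 and -0.015 m) or (x of pot_red in the frame of stand between -0.081 and -0.057 m and x of holder_red in the frame of carry_rack between -0.077 and -0.061 m)) and y of holder_red in the frame of carry_rack between -0.008 and 0.008 m and z of holder_red in the frame of carry_rack between 0.02 and 0.028 m and angle between each of holder_red, holder_yellow, holder_green, holder_blue's own z axis and vertical below 0.1 rad and linear speed of each of holder_red, holder_yellow, holder_green, holder_blue below 0.02 m/s and angular speed of each of holder_red, holder_yellow, holder_green, holder_blue below 0.2 rad/s and ((x of pot_yellow in the frame of stand between 0.057 and 0.081 m and x of holder_yellow in the frame of carry_rack between 0.061 and 0.077 m) or (x of pot_yellow in the frame of stand between 0.011 and 0.035 m and x of holder_yellow in the frame of carry_rack between 0.015 and 0.031 m) or (x of pot_yellow in the frame of stand between -0.035 and -0.011 m and x of holder_yellow in the frame of carry_rack between -0.031 and -0.015 m) or (x of pot_yellow in the frame of stand between -0.081 and -0.057 m and x of holder_yellow in the frame of carry_rack between -0.077 and -0.061 m)) and y of holder_yellow in the frame of carry_rack between -0.008 and 0.008 m and z of holder_yellow in the frame of carry_rack between 0.02 and 0.028 m and ((x of pot_green in the frame of stand between 0.057 and 0.081 m and x of holder_green in the frame of carry_rack between 0.061 and 0.077 m) or (x of pot_green in the frame of stand between 0.011 and 0.035 m and x of holder_green in the frame of carry_rack between 0.015 and 0.031 m) or (x of pot_green in the frame of stand between -0.035 and -0.011 m and x of holder_green in the frame of carry_rack between -0.031 and -0.015 m) or (x of pot_green in the frame of stand between -0.081 and -0.057 m and x of holder_green in the frame of carry_rack between -0.077 and -0.061 m)) and y of holder_green in the frame of carry_rack between -0.008 and 0.008 m and z of holder_green in the frame of carry_rack between 0.02 and 0.028 m and ((x of pot_blue in the frame of stand between 0.057 and 0.081 m and x of holder_blue in the frame of carry_rack between 0.061 and 0.077 m) or (x of pot_blue in the frame of stand between 0.011 and 0.035 m and x of holder_blue in the frame of carry_rack between 0.015 and 0.031 m) or (x of pot_blue in the frame of stand between -0.035 and -0.011 m and x of holder_blue in the frame of carry_rack between -0.031 and -0.015 m) or (x of pot_blue in the frame of stand between -0.081 and -0.057 m and x of holder_blue in the frame of carry_rack between -0.077 and -0.061 m)) and y of holder_blue in the frame of carry_rack between -0.008 and 0.008 m and z of holder_blue in the frame of carry_rack between 0.02 and 0.028 m); the robot touches nothing.
It fails at once if the red holder is tipped over (more than about 45 degrees) (angle between holder_red's own z axis and vertical above 0.8 rad).
It fails at once if the yellow holder is tipped over (more than about 45 degrees) (angle between holder_yellow's own z axis and vertical above 0.8 rad).
It fails at once if the green holder is tipped over (more than about 45 degrees) (angle between holder_green's own z axis and vertical above 0.8 rad).
It fails at once if the blue holder is tipped over (more than about 45 degrees) (angle between holder_blue's own z axis and vertical above 0.8 rad).
It also fails if it takes over 128 s, if anything falls off the work surface, if the arm or the gripper's body presses on something with over 40 N, if the wrist force passes 120 N, or if a joint passes its speed limit or range.

## Working session

There is one attempt and no reset: what is moved stays moved. The work goes in short steps, Python scripts to look and compute and a tool call to move; the robot and the scene stay as the last step left them, time stands still between calls to the robot, and variables do not carry over. Pictures are saved under pics/ and viewed, at most 14 in all, crops included, and the job is handed in when it is done.

Besides the shell and the picture viewer there is one more tool, called by a JSON object that holds its "fn" and its "kwargs". move_arm: Moves the arm, as the interface text tells. Its arguments: {"type":"object","properties":{"commands":{"type":"array"}},"required":["commands"]}

```bash
mkdir -p pics; ls; python3 - <<'E'
from cell import state, read_camera, camera_info
import cv2,numpy as np
for n in("scene","top"):
    cv2.imwrite(f"pics/{n}0.png",read_camera(n)); c=camera_info(n); print(n,np.round(c["K"],1).tolist(),np.round(c["cam_to_world"],3).tolist())
s=state();print(s)
E
```

```text
pics
scene [[439.5, 0.0, 256.7], [0.0, 439.5, 187.1], [0.0, 0.0, 1.0]] [[-0.633, -0.31, 0.71, -244.044], [-0.774, 0.269, -0.573, 565.009], [-0.013, -0.912, -0.41, 476.089], [0.0, 0.0, 0.0, 1.0]]
top [[421.4, 0.0, 257.4], [0.0, 421.4, 194.3], [0.0, 0.0, 1.0]] [[0.015, -0.998, 0.058, 438.546], [-1.0, -0.016, -0.025, -38.518], [0.026, -0.058, -0.998, 1150.481], [0.0, 0.0, 0.0, 1.0]]
{'t': 0.1, 'joints': array([ 1.18941390e+00,  4.91512103e-01,  1.55941300e+00, -3.29043178e-05,
        1.09169326e+00, -1.05561953e-01]), 'qvel': array([-0.00070763, -0.00233035, -0.00193568,  0.00116192, -0.00093784,
       -0.00152826]), 'tau': array([ 2.25227675e-03, -6.13614964e+01, -2.58608097e+01,  6.94302307e-02,
        4.69808711e-02,  1.00992315e-05]), 'eef_pos': array([170.08874308, 601.17607328, 214.10378129]), 'tcp_rot': array([-3.14056957e+00, -7.90538732e-05,  2.86578732e+00]), 'ft_force': array([0.11921083, 0.74223667, 0.92336688]), 'moment': array([-0.0376287 ,  0.01590612,  0.01815409]), 'grip_force': 0.0, 'opening': 0.9998430739973067}
```

View pics/scene0.png

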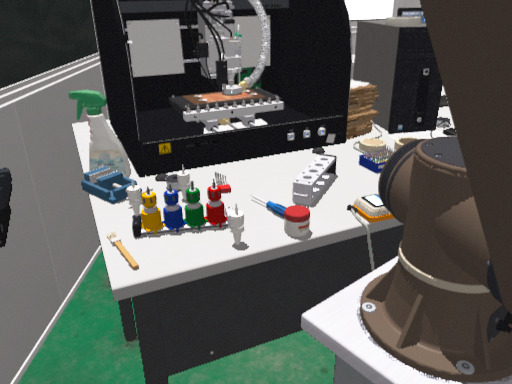

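View pics/top0.png

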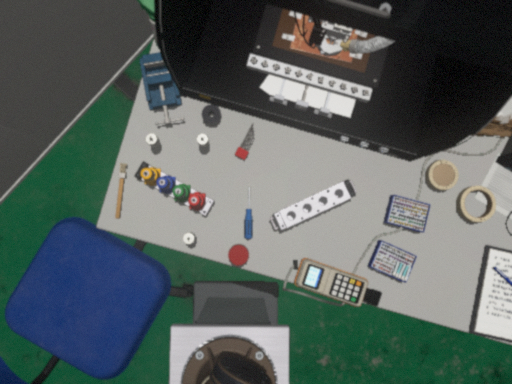

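```bash
python3 - <<'E'
import cv2,numpy as np
t=cv2.imread("pics/top0.png");a=cv2.resize(t[120:250,100:260],None,fx=5,fy=5,interpolation=cv2.INTER_CUBIC)[:600]
cv2.imwrite("pics/c1.png",t[0:1]) 
b=cv2.resize(t[170:245,260:365],None,fx=7,fy=7,interpolation=cv2.INTER_CUBIC)
cv2.imwrite("pics/c1.png",cv2.resize(t[125:249,115:235],None,fx=4.8,fy=4.8,interpolation=cv2.INTER_CUBIC))
cv2.imwrite("pics/c2.png",b)
E
```

```text
(no output)
```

View pics/c1.png

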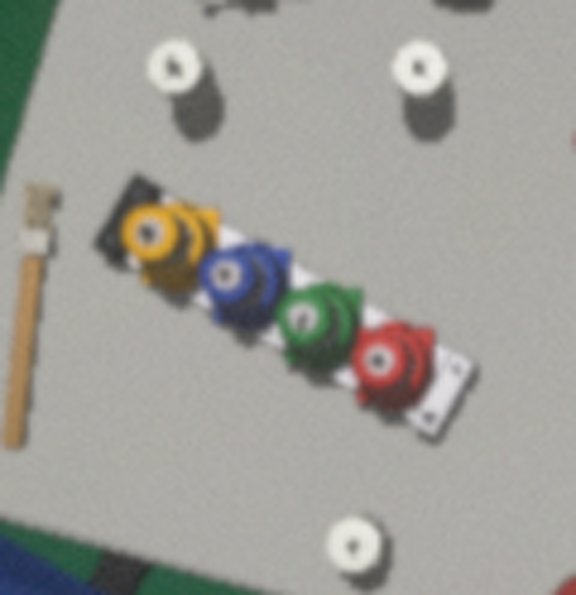

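View pics/c2.png

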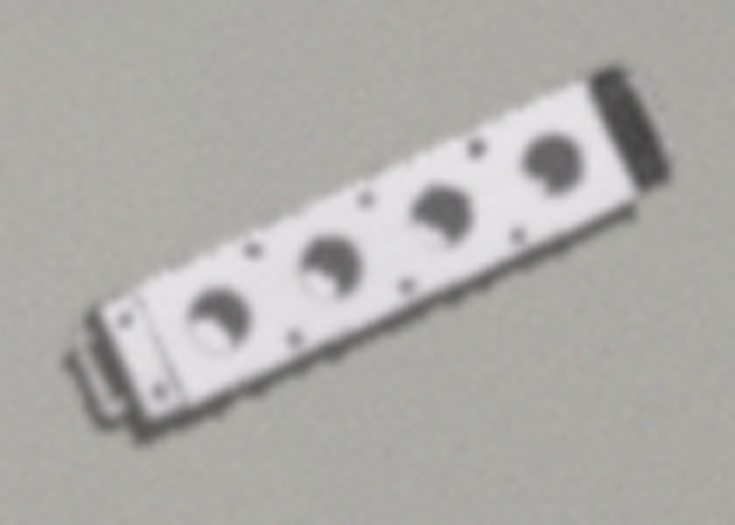

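```bash
cat > h.py <<'E'
import numpy as np,cv2
from cell import *
def ray(cam,uv,z):
    c=camera_info(cam);K=np.array(c["K"]);T=np.array(c["cam_to_world"])
    d=(np.linalg.inv(K)@np.c_[uv,np.ones(len(uv))].T).T@T[:3,:3].T
    o=T[:3,3];return (o+d*((z-o[2])/d[:,2])[:,None])[:,:2]
def proj(cam,P):
    c=camera_info(cam);T=np.linalg.inv(np.array(c["cam_to_world"]));q=(np.c_[P,np.ones(len(P))]@T.T)[:,:3]@np.array(c["K"]).T
    return q[:,:2]/q[:,2:]
S=np.array([69,23,-23,-69.])
def fit(P):
    m=P.mean(0);d=(S[:,None]*(P-m)).sum(0);d/=np.linalg.norm(d)
    return m,d,m+S[:,None]*d
E
python3 - <<'E'
from h import *
A=(np.array([[150,234],[227,275],[303,318],[380,360]])+.5)/4.8+[114.5,124.5]
B=(np.array([[552,163],[442,214],[330,266],[219.5,320]])+.5)/7+[259.5,169.5]
im=cv2.imread("pics/scene0.png").copy()
for uv,z in((A,88),(B,56)):
    P=ray("top",uv,z);m,d,Q=fit(P)
    print(np.round(P,1).tolist(),np.linalg.norm(np.diff(P,axis=0),axis=1).round(1),"\nfit",m.round(1),np.degrees(np.arctan2(d[1],d[0])).round(1),Q.round(1).tolist(),"res",np.abs(P-Q).max().round(1))
    for p in proj("scene",np.c_[Q,[z]*4]): cv2.drawMarker(im,tuple(int(round(v)) for v in p),(255,0,255),0,5,1)
print(state()["tcp_rot"])
cv2.imwrite("pics/s1.png",cv2.resize(im[140:250,110:350],None,fx=3.3,fy=3.3,interpolation=cv2.INTER_CUBIC))
E
```

```text
[[548.4, 215.8], [527.5, 175.0], [505.6, 134.8], [484.2, 94.1]] [45.8 45.8 46. ] 
fit [516.4 154.9] 62.1 [[548.7, 215.9], [527.2, 175.3], [505.7, 134.6], [484.1, 93.9]] res 0.3
[[509.2, -278.6], [489.5, -237.4], [469.5, -195.6], [448.8, -154.6]] [45.7 46.3 46. ] 
fit [ 479.3 -216.5] -64.0 [[509.5, -278.6], [489.3, -237.2], [469.2, -195.9], [449.0, -154.5]] res 0.3
[-3.14056957e+00 -7.90538732e-05  2.86578732e+00]
```

View pics/s1.png

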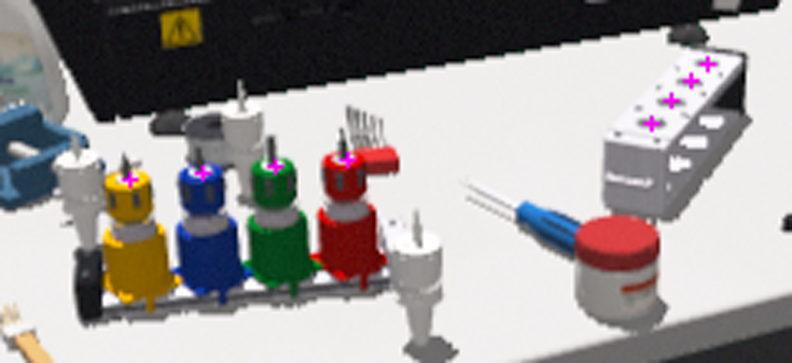

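{"fn": "move_arm", "kwargs": {"commands": [[[2.5, -2.5, 0], [0, 0, -8.5], 0.6], [[2.5, -2.5, 0], [0, 0, -8.5], 0.6], [[2.5, -2.5, 0], [0, 0, -8.5], 0.6], [[2.5, -2.5, 0], [0, 0, -8.5], 0.6], [[2.5, -2.5, 0], [0, 0, -8.5], 0.6], [[2.5, -2.5, 0], [0, 0, -8.5], 0.6], [[2.5, -2.5, 0], [0, 0, -8.5], 0.6], [[2.5, -2.5, 0], [0, 0, -8.5], 0.6], [[2.5, -2.5, 0], [0, 0, -8.5], 0.6], [[2.5, -2.5, 0], [0, 0, -8.5], 0.6]]}}

```text
t: 1.1
eef_pos: [421.0, 350.2, 214.5]
tcp_rot: [-3.141, 0.0, 1.376]
ft_force: [0.5, 0.1, -0.0]
opening: 0.6
grip_force: 0.0
```

{"fn": "move_arm", "kwargs": {"commands": [[[2.5, -2.7, 0], [0, 0, -8.4], 0.6], [[2.5, -2.7, 0], [0, 0, -8.3], 0.6], [[2.5, -2.7, 0], [0, 0, 0], 0.6], [[2.5, -2.7, 0], [0, 0, 0], 0.6], [[2.5, -2.6, -1], [0, 0, 0], 0.6], [[0.25, 0, -3], [0, 0, 0], 0.6], [[0, 0, -2], [0, 0, 0], 0.6], [[0, 0, 0], [0, 0, 0], 0.6]]}}

```text
t: 1.9
eef_pos: [546.6, 216.7, 152.0]
tcp_rot: [-3.138, 0.004, 1.09]
ft_force: [0.4, -0.0, 0.4]
opening: 0.602
grip_force: 0.0
```

```bash
python3 - <<'E'
from h import *
t=read_camera("top");s=read_camera("scene");print(state()["eef_pos"])
cv2.imwrite("pics/v2.png",np.hstack([cv2.resize(t[100:250,100:260],(400,375)),cv2.resize(s[140:260,90:250],(400,300))[0:300] if 0 else cv2.resize(s[110:260,90:250],(400,375))]))
E
```

```text
[547.69059097 217.49338006 154.87939825]
```

View pics/v2.png

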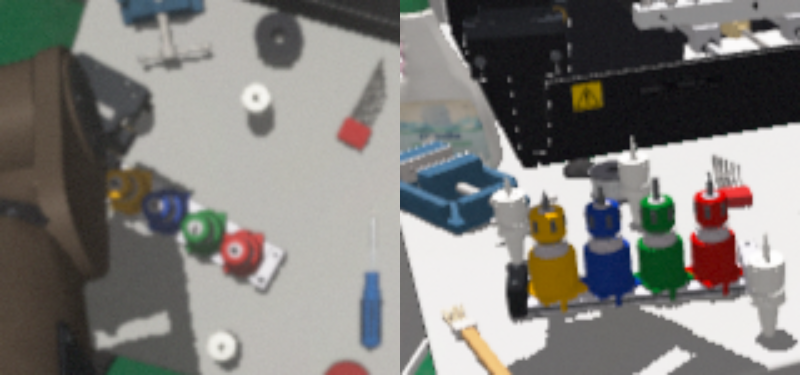

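```bash
python3 - <<'E'
from h import *
P=np.array([[548,216,155],[548,216,235],[548,216,88],[548,216,300]])
print(proj("scene",P).round(),proj("top",P).round())
s=read_camera("scene");cv2.imwrite("pics/v3.png",s)
E
```

```text
[[145. 164.]
 [141. 126.]
 [149. 194.]
 [136.  93.]] [[139. 170.]
 [130. 166.]
 [146. 174.]
 [121. 162.]]
```

View pics/v3.png

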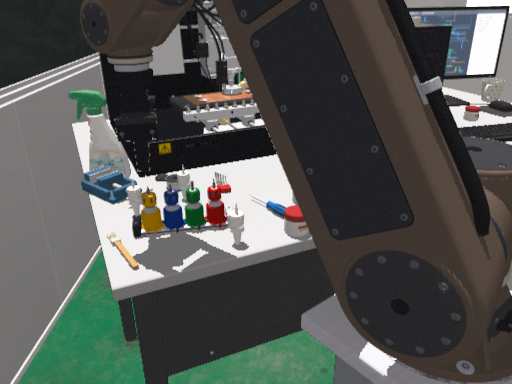

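{"fn": "move_arm", "kwargs": {"commands": [[[0.1, -0.1, -2], [0, 0, 0], 0.6], [[0, -0.05, -3], [0, 0, 0], 0.6], [[0, 0, -2.2], [0, 0, 0], 0.6], [[0, 0, -1.2], [0, 0, 0], 0.6], [[0, 0, -0.8], [0, 0, 0], 0.6], [[0, 0, 0], [0, 0, 0], 0.6]]}}

```text
t: 2.65
eef_pos: [548.8, 216.1, 62.8]
tcp_rot: [3.141, 0.0, 1.091]
ft_force: [-0.0, -0.8, 0.5]
opening: 0.601
grip_force: 0.0
```

{"fn": "move_arm", "kwargs": {"commands": [[[0, 0, 0], [0, 0, 0], 0.25], [[0, 0, 0], [0, 0, 0], 0.2], [[0, 0, 0], [0, 0, 0], 0.2], [[0, 0, 0], [0, 0, 0], 0.2], [[0, 0, 0], [0, 0, 0], 0.2], [[0, 0, 0], [0, 0, 0], 0.2]]}}

```text
t: 3.25
eef_pos: [548.9, 215.9, 63.1]
tcp_rot: [3.141, -0.0, 1.091]
ft_force: [0.7, -0.6, 5.4]
opening: 0.3
grip_force: 30.0
```

{"fn": "move_arm", "kwargs": {"commands": [[[0, 0, 1], [0, 0, 0], 0.2], [[0, 0, 2], [0, 0, 0], 0.2], [[0, 0, 3], [0, 0, 0], 0.2], [[0, 0, 3], [0, 0, 0], 0.2], [[0, -1, 3], [0, 0, 0], 0.2], [[-0.3, -3, 0], [0, 0, 5], 0.2], [[-0.3, -4, 0], [0, 0, 5], 0.2], [[-0.3, -4, 0], [0, 0, 5], 0.2], [[-0.3, -4, 0], [0, 0, 5], 0.2], [[-0.3, -4, 0], [0, 0, 5], 0.2]]}}

```text
t: 4.25
eef_pos: [533.1, 14.5, 183.1]
tcp_rot: [-3.142, -0.0, 1.531]
ft_force: [1.2, 0.6, -0.8]
opening: 0.3
grip_force: 30.0
```

{"fn": "move_arm", "kwargs": {"commands": [[[-0.3, -4, 0], [0, 0, 5], 0.2], [[-0.3, -4, 0], [0, 0, 5], 0.2], [[-0.3, -4, 0], [0, 0, 5], 0.2], [[-0.3, -4, 0], [0, 0, 5], 0.2], [[-0.3, -4, 0], [0, 0, 5], 0.2], [[-0.3, -4, 0], [0, 0, 3.5], 0.2], [[-0.3, -3, 0], [0, 0, 0], 0.2], [[-0.3, -2, 0], [0, 0, 0], 0.2], [[0, -0.5, 0], [0, 0, 0], 0.2], [[0, 0, 0], [0, 0, 0], 0.2]]}}

```text
t: 5.25
eef_pos: [509.4, -279.3, 182.8]
tcp_rot: [3.142, -0.0, 2.023]
ft_force: [-0.3, 0.9, -0.5]
opening: 0.299
grip_force: 30.0
```

{"fn": "move_arm", "kwargs": {"commands": [[[0, 0.05, -2], [0, 0, 0], 0.2], [[0, 0, -3], [0, 0, 0], 0.2], [[0, 0, -2], [0, 0, 0], 0.2], [[0, 0, -1], [0, 0, 0], 0.2], [[0, 0, 0], [0, 0, 0], 0.2], [[0, 0, 0], [0, 0, 0], 0.2]]}}

```text
t: 5.85
eef_pos: [510.2, -278.3, 103.5]
tcp_rot: [3.141, 0.001, 2.025]
ft_force: [-0.5, 0.4, -1.7]
opening: 0.295
grip_force: 30.0
```

```bash
python3 - <<'E'
from h import *
t=read_camera("top");s=read_camera("scene")
print(proj("scene",np.array([[509.5,-278.6,56]])),proj("top",np.array([[509.5,-278.6,56]])))
cv2.imwrite("pics/v4.png",np.hstack([cv2.resize(t[150:250,260:380],(400,333)),cv2.resize(s[110:210,260:380],(400,333))]))
E
```

```text
[[323.95189614 158.7352418 ]] [[338.44053014 192.76128477]]
```

View pics/v4.png

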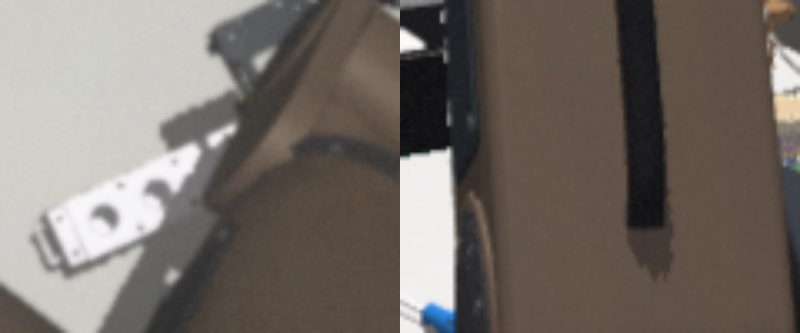

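{"fn": "move_arm", "kwargs": {"commands": [[[0, 0, -0.5], [0, 0, 0], 0.2], [[0, 0, -0.5], [0, 0, 0], 0.2], [[0, 0, -0.5], [0, 0, 0], 0.2], [[0, 0, -0.5], [0, 0, 0], 0.2], [[0, 0, 0], [0, 0, 0], 0.2]]}}

```text
t: 6.45
eef_pos: [509.4, -278.4, 81.8]
tcp_rot: [-3.141, -0.001, 2.024]
ft_force: [0.2, -0.4, -0.8]
opening: 0.3
grip_force: 30.0
```

{"fn": "move_arm", "kwargs": {"commands": [[[0, 0, -0.4], [0, 0, 0], 0.2], [[0, 0, -0.4], [0, 0, 0], 0.2], [[0, 0, -0.2], [0, 0, 0], 0.2], [[0, 0, 0], [0, 0, 0], 0.2], [[0, 0, 0], [0, 0, 0], 0.2]]}}

```text
t: 6.95
eef_pos: [509.7, -278.6, 72.7]
tcp_rot: [3.142, 0.0, 2.025]
ft_force: [0.5, -0.3, -1.7]
opening: 0.299
grip_force: 30.0
```

{"fn": "move_arm", "kwargs": {"commands": [[[0, 0, 0], [0, 0, 0], 0.4], [[0, 0, 0], [0, 0, 0], 0.6], [[0, 0, 0], [0, 0, 0], 0.6], [[0, 0, 0], [0, 0, 0], 0.6], [[0, 0, 0.5], [0, 0, 0], 0.6], [[0, 0, 1.5], [0, 0, 0], 0.6], [[0, 0, 3], [0, 0, 0], 0.6], [[0, 0, 3], [0, 0, 0], 0.6], [[0, 0, 3], [0, 0, 0], 0.6], [[0, 2, 0], [0, 0, -4], 0.6]]}}

```text
t: 7.95
eef_pos: [511.0, -260.6, 186.8]
tcp_rot: [3.138, 0.006, 1.953]
ft_force: [1.3, 0.1, 0.1]
opening: 0.603
grip_force: 0.0
```

{"fn": "move_arm", "kwargs": {"commands": [[[0.2, 4, 0], [0, 0, -5], 0.6], [[0.2, 4, 0], [0, 0, -5], 0.6], [[0.2, 4, 0], [0, 0, -5], 0.6], [[0.2, 4, 0], [0, 0, -5], 0.6], [[0.2, 4, 0], [0, 0, -5], 0.6], [[0.2, 4, 0], [0, 0, -5], 0.6], [[0.2, 4, 0], [0, 0, -5], 0.6], [[0.2, 4, 0], [0, 0, -5], 0.6], [[0.2, 4, 0], [0, 0, -5], 0.6], [[0, 4, 0], [0, 0, -5], 0.6]]}}

```text
t: 8.95
eef_pos: [527.7, 143.1, 183.1]
tcp_rot: [3.141, -0.0, 1.078]
ft_force: [0.4, -0.2, -0.5]
opening: 0.602
grip_force: 0.0
```

```bash
python3 - <<'E'
from h import *
s=read_camera("scene");t=read_camera("top");print(state()["eef_pos"],state()["tcp_rot"])
cv2.imwrite("pics/v5.png",np.hstack([cv2.resize(t[150:250,260:380],(400,333)),cv2.resize(s[110:210,260:380],(400,333))]))
E
```

```text
[527.34983321 145.11854997 183.03291022] [ 3.14131061e+00 -8.34991022e-04  1.08267172e+00]
```

View pics/v5.png

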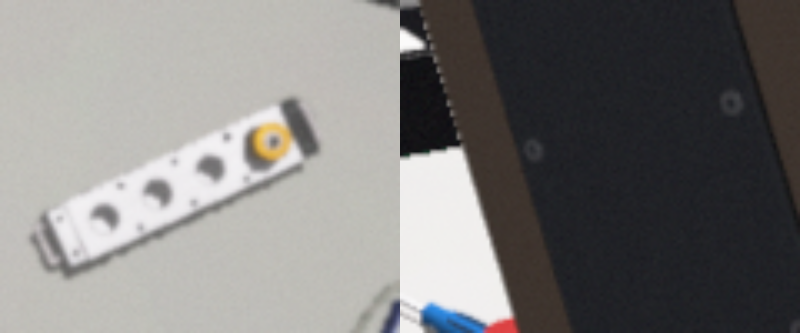

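The yellow holder stands upright in the hole next to the black end, at about crop (270,140). Next is blue.

{"fn": "move_arm", "kwargs": {"commands": [[[0, 2, 0], [0, 0, 0], 0.6], [[0, 1, -1], [0, 0, 0], 0.6], [[0, 0, -3], [0, 0, 0], 0.6], [[0, 0, -3], [0, 0, 0], 0.6], [[0, 0, -2.5], [0, 0, 0], 0.6], [[0, 0, -1.5], [0, 0, 0], 0.6], [[0, 0, -1], [0, 0, 0], 0.6], [[0, 0, 0], [0, 0, 0], 0.6], [[0, 0, 0], [0, 0, 0], 0.6]]}}

```text
t: 9.95
eef_pos: [527.9, 171.2, 63.0]
tcp_rot: [3.141, -0.0, 1.082]
ft_force: [0.3, 0.6, -0.5]
opening: 0.598
grip_force: 0.0
```

{"fn": "move_arm", "kwargs": {"commands": [[[0, 0, 0], [0, 0, 0], 0.25], [[0, 0, 0], [0, 0, 0], 0.2], [[0, 0, 0], [0, 0, 0], 0.2], [[0, 0, 0], [0, 0, 0], 0.2], [[0, 0, 0], [0, 0, 0], 0.2], [[0, 0, 0], [0, 0, 0], 0.2]]}}

```text
t: 10.55
eef_pos: [527.7, 171.5, 62.9]
tcp_rot: [3.141, -0.0, 1.082]
ft_force: [-2.1, 1.1, 4.6]
opening: 0.299
grip_force: 30.0
```

{"fn": "move_arm", "kwargs": {"commands": [[[0, 0, 0], [0, 0, 0], 0.45], [[0, 0, 0], [0, 0, 0], 0.45], [[-0.05, 0.38, 0], [0, 0, 0], 0.45], [[0, 0, 0], [0, 0, 0], 0.45], [[0, 0, 0], [0, 0, 0], 0.2], [[0, 0, 0], [0, 0, 0], 0.2], [[0, 0, 0], [0, 0, 0], 0.2], [[0, 0, 0], [0, 0, 0], 0.2], [[0, 0, 0], [0, 0, 0], 0.2]]}}

```text
t: 11.45
eef_pos: [527.2, 175.2, 62.7]
tcp_rot: [3.141, -0.0, 1.082]
ft_force: [0.0, -0.3, 0.0]
opening: 0.297
grip_force: 30.0
```

{"fn": "move_arm", "kwargs": {"commands": [[[0, 0, 1], [0, 0, 0], 0.2], [[0, 0, 2], [0, 0, 0], 0.2], [[0, 0, 3], [0, 0, 0], 0.2], [[0, 0, 3], [0, 0, 0], 0.2], [[0, -1, 3], [0, 0, 0], 0.2], [[-0.3, -3, 0], [0, 0, 5], 0.2], [[-0.3, -4, 0], [0, 0, 5], 0.2], [[-0.4, -4, 0], [0, 0, 5], 0.2], [[-0.4, -4, 0], [0, 0, 5], 0.2], [[-0.4, -4, 0], [0, 0, 5], 0.2]]}}

```text
t: 12.45
eef_pos: [508.6, -26.2, 183.4]
tcp_rot: [3.141, 0.0, 1.522]
ft_force: [0.8, 0.7, -1.7]
opening: 0.3
grip_force: 30.0
```

{"fn": "move_arm", "kwargs": {"commands": [[[-0.4, -4, 0], [0, 0, 5], 0.2], [[-0.4, -4, 0], [0, 0, 5], 0.2], [[-0.4, -4, 0], [0, 0, 5], 0.2], [[-0.4, -4, 0], [0, 0, 5], 0.2], [[-0.3, -3, 0], [0, 0, 5], 0.2], [[-0.1, -2, 0], [0, 0, 4], 0.2], [[0, -0.2, 0], [0, 0, 0], 0.2], [[0, 0, 0], [0, 0, 0], 0.2], [[0, 0, 0], [0, 0, 0], 0.2]]}}

```text
t: 13.35
eef_pos: [489.1, -235.9, 182.9]
tcp_rot: [3.142, -0.0, 2.024]
ft_force: [-0.1, 0.2, -2.1]
opening: 0.296
grip_force: 30.0
```

Correct by (0, −1.3) and lower to just above, then in.

{"fn": "move_arm", "kwargs": {"commands": [[[0, -0.13, -2], [0, 0, 0], 0.2], [[0, 0, -3], [0, 0, 0], 0.2], [[0, 0, -2], [0, 0, 0], 0.2], [[0, 0, -1], [0, 0, 0], 0.2], [[0, 0, 0], [0, 0, 0], 0.2], [[0, 0, -0.5], [0, 0, 0], 0.2], [[0, 0, -0.5], [0, 0, 0], 0.2], [[0, 0, -0.5], [0, 0, 0], 0.2], [[0, 0, 0], [0, 0, 0], 0.2]]}}

```text
t: 14.25
eef_pos: [489.0, -238.0, 87.4]
tcp_rot: [-3.141, -0.0, 2.024]
ft_force: [-0.2, 0.4, -1.1]
opening: 0.303
grip_force: 30.0
```

{"fn": "move_arm", "kwargs": {"commands": [[[0, 0, -0.5], [0, 0, 0], 0.2], [[0, 0, -0.4], [0, 0, 0], 0.2], [[0, 0, -0.4], [0, 0, 0], 0.2], [[0, 0, -0.2], [0, 0, 0], 0.2], [[0, 0, 0], [0, 0, 0], 0.2], [[0, 0, 0], [0, 0, 0], 0.2]]}}

```text
t: 14.85
eef_pos: [489.2, -238.1, 72.7]
tcp_rot: [3.142, -0.0, 2.025]
ft_force: [-0.2, -0.5, -2.2]
opening: 0.302
grip_force: 30.0
```

{"fn": "move_arm", "kwargs": {"commands": [[[0, 0, 0], [0, 0, 0], 0.4], [[0, 0, 0], [0, 0, 0], 0.6], [[0, 0, 0], [0, 0, 0], 0.6], [[0, 0, 0], [0, 0, 0], 0.6], [[0, 0, 0.5], [0, 0, 0], 0.6], [[0, 0, 1.5], [0, 0, 0], 0.6], [[0, 0, 3], [0, 0, 0], 0.6], [[0, 0, 3], [0, 0, 0], 0.6], [[0, 0, 3], [0, 0, 0], 0.6], [[0, 2, 0], [0, 0, -4], 0.6]]}}

```text
t: 15.85
eef_pos: [490.6, -219.9, 186.6]
tcp_rot: [3.138, 0.006, 1.953]
ft_force: [-0.4, 0.4, -0.1]
opening: 0.601
grip_force: 0.0
```

{"fn": "move_arm", "kwargs": {"commands": [[[0.2, 3, 0], [0, 0, -5], 0.6], [[0.2, 4, 0], [0, 0, -5], 0.6], [[0.2, 4, 0], [0, 0, -5], 0.6], [[0.2, 4, 0], [0, 0, -5], 0.6], [[0.2, 4, 0], [0, 0, -5], 0.6], [[0.2, 4, 0], [0, 0, -5], 0.6], [[0.2, 4, 0], [0, 0, -5], 0.6], [[0.2, 4, 0], [0, 0, -5], 0.6], [[0, 3, 0], [0, 0, -5], 0.6], [[0, 1, 0], [0, 0, -5], 0.6]]}}

```text
t: 16.85
eef_pos: [504.9, 134.4, 183.1]
tcp_rot: [3.141, -0.0, 1.081]
ft_force: [0.3, -0.7, 0.4]
opening: 0.599
grip_force: 0.0
```

{"fn": "move_arm", "kwargs": {"commands": [[[0, 0, -2], [0, 0, 0], 0.6], [[0, 0, 0], [0, 0, 0], 0.6]]}}

```text
t: 17.05
eef_pos: [504.2, 132.2, 161.5]
tcp_rot: [-3.139, 0.002, 1.083]
ft_force: [-0.6, 0.4, 0.6]
opening: 0.599
grip_force: 0.0
```

{"fn": "move_arm", "kwargs": {"commands": [[[0.05, 0.26, -3], [0, 0, 0], 0.6], [[0, 0, -2.5], [0, 0, 0], 0.6], [[0, 0, -2], [0, 0, 0], 0.6], [[0, 0, -1.5], [0, 0, 0], 0.6], [[0, 0, -1], [0, 0, 0], 0.6], [[0, 0, 0], [0, 0, 0], 0.6], [[0, 0, 0], [0, 0, 0], 0.6]]}}

```text
t: 17.75
eef_pos: [506.0, 134.4, 63.3]
tcp_rot: [3.141, -0.0, 1.082]
ft_force: [-1.0, -0.1, 0.4]
opening: 0.599
grip_force: 0.0
```

```bash
python3 - <<'E'
from h import *
t=read_camera("top");print(state()["eef_pos"],state()["ft_force"])
cv2.imwrite("pics/v6.png",cv2.resize(t[150:250,260:380],(480,400)))
E
```

```text
[506.09679947 134.46006097  63.49253285] [-0.66437015 -0.41028745  1.20199018]
```

View pics/v6.png

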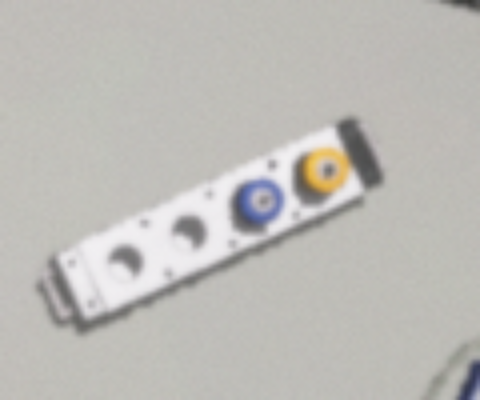

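Blue is in hole 2, at about (260,202), and yellow in hole 1, at (325,170). Now I grip green and take it to hole 3 (469.2, −195.9), which needs dx −37 and dy −330.

{"fn": "move_arm", "kwargs": {"commands": [[[0, 0, 0], [0, 0, 0], 0.25], [[0, 0, 0], [0, 0, 0], 0.2], [[0, 0, 0], [0, 0, 0], 0.2], [[0, 0, 0], [0, 0, 0], 0.2], [[0, 0, 0], [0, 0, 0], 0.2], [[0, 0, 0], [0, 0, 0], 0.2]]}}

```text
t: 18.4
eef_pos: [505.8, 134.5, 62.8]
tcp_rot: [3.141, -0.0, 1.082]
ft_force: [-0.1, 0.6, 3.2]
opening: 0.301
grip_force: 30.0
```

{"fn": "move_arm", "kwargs": {"commands": [[[0, 0, 1], [0, 0, 0], 0.2], [[0, 0, 2], [0, 0, 0], 0.2], [[0, 0, 3], [0, 0, 0], 0.2], [[0, 0, 3], [0, 0, 0], 0.2], [[0, -1, 3], [0, 0, 0], 0.2], [[-0.3, -2, 0], [0, 0, 5], 0.2], [[-0.3, -3, 0], [0, 0, 5], 0.2], [[-0.4, -3, 0], [0, 0, 5], 0.2], [[-0.4, -3, 0], [0, 0, 5], 0.2], [[-0.4, -3, 0], [0, 0, 5], 0.2]]}}

```text
t: 19.4
eef_pos: [487.2, -16.6, 183.2]
tcp_rot: [3.141, 0.0, 1.522]
ft_force: [1.1, 0.0, -1.4]
opening: 0.295
grip_force: 30.0
```

{"fn": "move_arm", "kwargs": {"commands": [[[-0.4, -3, 0], [0, 0, 5], 0.2], [[-0.4, -3, 0], [0, 0, 5], 0.2], [[-0.4, -3, 0], [0, 0, 5], 0.2], [[-0.4, -3, 0], [0, 0, 5], 0.2], [[-0.3, -3, 0], [0, 0, 5], 0.2], [[0, -2, 0], [0, 0, 4], 0.2], [[0, -1, 0], [0, 0, 0], 0.2], [[0, 0, 0], [0, 0, 0], 0.2], [[0, 0, 0], [0, 0, 0], 0.2]]}}

```text
t: 20.3
eef_pos: [468.5, -194.8, 182.7]
tcp_rot: [-3.142, -0.0, 2.023]
ft_force: [0.2, -0.1, -2.3]
opening: 0.3
grip_force: 30.0
```

{"fn": "move_arm", "kwargs": {"commands": [[[0.06, -0.1, -2], [0, 0, 0], 0.2], [[0, 0, -3], [0, 0, 0], 0.2], [[0, 0, -2], [0, 0, 0], 0.2], [[0, 0, -1], [0, 0, 0], 0.2], [[0, 0, 0], [0, 0, 0], 0.2], [[0, 0, -0.5], [0, 0, 0], 0.2], [[0, 0, -0.5], [0, 0, 0], 0.2], [[0, 0, -0.5], [0, 0, 0], 0.2], [[0, 0, 0], [0, 0, 0], 0.2]]}}

```text
t: 21.2
eef_pos: [469.2, -196.4, 87.4]
tcp_rot: [-3.141, -0.0, 2.024]
ft_force: [-0.4, 0.4, -1.0]
opening: 0.304
grip_force: 30.0
```

{"fn": "move_arm", "kwargs": {"commands": [[[0, 0, -0.5], [0, 0, 0], 0.2], [[0, 0, -0.4], [0, 0, 0], 0.2], [[0, 0, -0.4], [0, 0, 0], 0.2], [[0, 0, -0.2], [0, 0, 0], 0.2], [[0, 0, 0], [0, 0, 0], 0.2], [[0, 0, 0], [0, 0, 0], 0.2]]}}

```text
t: 21.8
eef_pos: [469.3, -196.5, 72.7]
tcp_rot: [3.141, 0.0, 2.024]
ft_force: [-0.1, 0.7, -1.1]
opening: 0.297
grip_force: 30.0
```

{"fn": "move_arm", "kwargs": {"commands": [[[0, 0, 0], [0, 0, 0], 0.4], [[0, 0, 0], [0, 0, 0], 0.6], [[0, 0, 0], [0, 0, 0], 0.6], [[0, 0, 0], [0, 0, 0], 0.6], [[0, 0, 0.5], [0, 0, 0], 0.6], [[0, 0, 1.5], [0, 0, 0], 0.6], [[0, 0, 3], [0, 0, 0], 0.6], [[0, 0, 3], [0, 0, 0], 0.6], [[0, 0, 3], [0, 0, 0], 0.6], [[0, 2, 0], [0, 0, -4], 0.6]]}}

```text
t: 22.8
eef_pos: [470.7, -178.2, 186.5]
tcp_rot: [3.137, 0.005, 1.953]
ft_force: [0.5, 0.1, -0.3]
opening: 0.599
grip_force: 0.0
```

{"fn": "move_arm", "kwargs": {"commands": [[[0.2, 3, 0], [0, 0, -5], 0.6], [[0.2, 3, 0], [0, 0, -5], 0.6], [[0.2, 3, 0], [0, 0, -5], 0.6], [[0.2, 3, 0], [0, 0, -5], 0.6], [[0.2, 3, 0], [0, 0, -5], 0.6], [[0.2, 3, 0], [0, 0, -5], 0.6], [[0.2, 3, 0], [0, 0, -5], 0.6], [[0.1, 3, 0], [0, 0, -5], 0.6], [[0, 2, 0], [0, 0, -5], 0.6], [[0, 1, 0], [0, 0, -5], 0.6]]}}

```text
t: 23.8
eef_pos: [484.1, 95.1, 183.0]
tcp_rot: [3.141, -0.0, 1.08]
ft_force: [0.2, -0.6, 0.2]
opening: 0.602
grip_force: 0.0
```

{"fn": "move_arm", "kwargs": {"commands": [[[0, 0, -1], [0, 0, 0], 0.6], [[0, 0, -1], [0, 0, 0], 0.6], [[0, 0, 0], [0, 0, 0], 0.6], [[0, 0, 0], [0, 0, 0], 0.6]]}}

```text
t: 24.2
eef_pos: [484.2, 92.9, 162.2]
tcp_rot: [-3.141, 0.001, 1.082]
ft_force: [0.4, 0.4, -1.0]
opening: 0.601
grip_force: 0.0
```

{"fn": "move_arm", "kwargs": {"commands": [[[0, 0.1, -3], [0, 0, 0], 0.6], [[0, 0, -2.5], [0, 0, 0], 0.6], [[0, 0, -2], [0, 0, 0], 0.6], [[0, 0, -1.5], [0, 0, 0], 0.6], [[0, 0, -0.9], [0, 0, 0], 0.6], [[0, 0, 0], [0, 0, 0], 0.6], [[0, 0, 0], [0, 0, 0], 0.6]]}}

```text
t: 24.9
eef_pos: [484.6, 94.4, 64.1]
tcp_rot: [3.141, -0.0, 1.082]
ft_force: [-0.8, -0.5, 0.0]
opening: 0.602
grip_force: 0.0
```

{"fn": "move_arm", "kwargs": {"commands": [[[0, 0, 0], [0, 0, 0], 0.25], [[0, 0, 0], [0, 0, 0], 0.2], [[0, 0, 0], [0, 0, 0], 0.2], [[0, 0, 0], [0, 0, 0], 0.2], [[0, 0, 0], [0, 0, 0], 0.2], [[0, 0, 0], [0, 0, 0], 0.2]]}}

```text
t: 25.5
eef_pos: [484.4, 94.5, 63.9]
tcp_rot: [3.141, -0.0, 1.082]
ft_force: [-0.1, -0.4, 4.6]
opening: 0.3
grip_force: 30.0
```

Now to hole 4 (449.0, −154.5): dx −35.4, dy −249.

{"fn": "move_arm", "kwargs": {"commands": [[[0, 0, 1], [0, 0, 0], 0.2], [[0, 0, 2], [0, 0, 0], 0.2], [[0, 0, 3], [0, 0, 0], 0.2], [[0, 0, 3], [0, 0, 0], 0.2], [[0, 0, 3], [0, 0, 0], 0.2], [[-0.3, -1, 0], [0, 0, 5], 0.2], [[-0.3, -2, 0], [0, 0, 5], 0.2], [[-0.4, -2.5, 0], [0, 0, 5], 0.2], [[-0.4, -2.5, 0], [0, 0, 5], 0.2], [[-0.4, -2.5, 0], [0, 0, 5], 0.2]]}}

```text
t: 26.5
eef_pos: [465.7, -11.3, 184.1]
tcp_rot: [-3.141, -0.0, 1.522]
ft_force: [-0.1, 0.8, -1.3]
opening: 0.299
grip_force: 30.0
```

{"fn": "move_arm", "kwargs": {"commands": [[[-0.4, -2.5, 0], [0, 0, 5], 0.2], [[-0.4, -2.5, 0], [0, 0, 5], 0.2], [[-0.4, -2.5, 0], [0, 0, 5], 0.2], [[-0.4, -2.5, 0], [0, 0, 5], 0.2], [[-0.1, -2.5, 0], [0, 0, 5], 0.2], [[0, -1.5, 0], [0, 0, 4], 0.2], [[0, -0.4, 0], [0, 0, 0], 0.2], [[0, 0, 0], [0, 0, 0], 0.2], [[0, 0, 0], [0, 0, 0], 0.2], [[0, 0, 0], [0, 0, 0], 0.2]]}}

```text
t: 27.5
eef_pos: [449.2, -153.7, 183.7]
tcp_rot: [3.142, -0.0, 2.025]
ft_force: [-0.3, -0.3, -2.8]
opening: 0.299
grip_force: 30.0
```

{"fn": "move_arm", "kwargs": {"commands": [[[0, -0.08, -2], [0, 0, 0], 0.2], [[0, 0, -3], [0, 0, 0], 0.2], [[0, 0, -2], [0, 0, 0], 0.2], [[0, 0, -1], [0, 0, 0], 0.2], [[0, 0, 0], [0, 0, 0], 0.2], [[0, 0, -0.5], [0, 0, 0], 0.2], [[0, 0, -0.5], [0, 0, 0], 0.2], [[0, 0, -0.5], [0, 0, 0], 0.2], [[0, 0, 0], [0, 0, 0], 0.2]]}}

```text
t: 28.4
eef_pos: [449.2, -155.2, 88.4]
tcp_rot: [-3.141, -0.0, 2.024]
ft_force: [0.9, 0.2, -1.3]
opening: 0.3
grip_force: 30.0
```

{"fn": "move_arm", "kwargs": {"commands": [[[0, 0, -0.5], [0, 0, 0], 0.2], [[0, 0, -0.4], [0, 0, 0], 0.2], [[0, 0, -0.4], [0, 0, 0], 0.2], [[0, 0, -0.2], [0, 0, 0], 0.2], [[0, 0, 0], [0, 0, 0], 0.2], [[0, 0, 0], [0, 0, 0], 0.2]]}}

```text
t: 29.0
eef_pos: [449.3, -155.3, 73.7]
tcp_rot: [3.142, -0.0, 2.025]
ft_force: [-0.4, 0.6, -1.5]
opening: 0.301
grip_force: 30.0
```

{"fn": "move_arm", "kwargs": {"commands": [[[0, 0, 0], [0, 0, 0], 0.4], [[0, 0, 0], [0, 0, 0], 0.6], [[0, 0, 0], [0, 0, 0], 0.6], [[0, 0, 0], [0, 0, 0], 0.6], [[0, 0, 0.5], [0, 0, 0], 0.6], [[0, 0, 1.5], [0, 0, 0], 0.6], [[0, 0, 3], [0, 0, 0], 0.6], [[0, 0, 3], [0, 0, 0], 0.6], [[0, 0, 3], [0, 0, 0], 0.6], [[0, 2, 0], [0, 0, 0], 0.6]]}}

```text
t: 30.0
eef_pos: [450.8, -136.8, 187.3]
tcp_rot: [3.137, 0.005, 2.023]
ft_force: [0.1, -0.8, -1.0]
opening: 0.6
grip_force: 0.0
```

{"fn": "move_arm", "kwargs": {"commands": [[[0, 4, 1], [0, 0, 0], 0.6], [[0, 4, 1], [0, 0, 0], 0.6], [[0.2, 4, 1], [0, 0, 0], 0.6], [[0.2, 4, 1], [0, 0, 0], 0.6], [[0.2, 4, 1], [0, 0, 0], 0.6], [[0.2, 4, 1], [0, 0, 0], 0.6], [[0.2, 4, 0], [0, 0, 0], 0.6], [[0, 2, 0], [0, 0, 0], 0.6], [[0, 0, 0], [0, 0, 0], 0.6], [[0, 0, 0], [0, 0, 0], 0.6]]}}

```text
t: 31.0
eef_pos: [459.0, 164.6, 243.8]
tcp_rot: [-3.141, 0.0, 2.026]
ft_force: [-0.4, -0.7, 0.9]
opening: 0.601
grip_force: 0.0
```

```bash
python3 - <<'E'
from h import *
t=read_camera("top");s=read_camera("scene")
cv2.imwrite("pics/v7.png",np.hstack([cv2.resize(t[150:250,260:380],(400,333)),cv2.resize(s[110:210,260:380],(400,333))]))
E
```

```text
(no output)
```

View pics/v7.png

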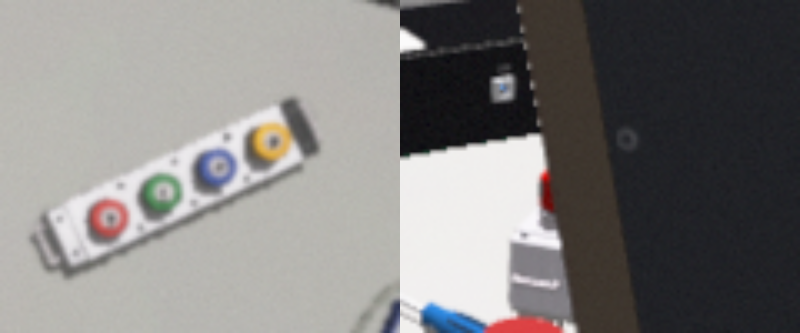

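Top view: red, green, blue and yellow are in holes 4 to 1, at about (108,217), (160,192), (215,167) and (269,141). The arm hides the side view, so I'll swing it away to check the seating.

{"fn": "move_arm", "kwargs": {"commands": [[[-1, 3, 0], [0, 0, 0], 0.6], [[-1.5, 3.5, 0], [0, 0, 0], 0.6], [[-1.5, 3.5, 0], [0, 0, 0], 0.6], [[-1.5, 3.5, 0], [0, 0, 0], 0.6], [[-1.5, 3.5, 0], [0, 0, 0], 0.6], [[-1.5, 3.5, 0], [0, 0, 0], 0.6], [[-2, 3.5, 0], [0, 0, 0], 0.6], [[-2, 3.5, 0], [0, 0, 0], 0.6], [[-2, 3, 0], [0, 0, 0], 0.6], [[-2, 3, 0], [0, 0, 0], 0.6]]}}

```text
t: 32.1
eef_pos: [294.3, 500.0, 243.7]
tcp_rot: [3.142, 0.0, 2.023]
ft_force: [0.5, -0.0, 0.2]
opening: 0.601
grip_force: 0.0
```

{"fn": "move_arm", "kwargs": {"commands": [[[-2, 2, 0], [0, 0, 0], 0.6], [[-2, 2, 0], [0, 0, 0], 0.6], [[-2, 2, 0], [0, 0, 0], 0.6], [[-2, 2, 0], [0, 0, 0], 0.6], [[-2, 2, 0], [0, 0, 0], 0.6], [[0, 0, 0], [0, 0, 0], 0.6], [[0, 0, 0], [0, 0, 0], 0.6]]}}

```text
t: 32.8
eef_pos: [195.0, 599.1, 243.5]
tcp_rot: [-3.141, 0.001, 2.024]
ft_force: [-0.4, 0.2, 0.1]
opening: 0.604
grip_force: 0.0
```

```bash
python3 - <<'E'
from h import *
uv=(np.array([[108,217],[160,192],[215,167],[269,141]])+.5)/3.333+[259.5,149.5]
print(ray("top",uv,94).round(1).tolist())
s=read_camera("scene")
cv2.imwrite("pics/v8.png",cv2.resize(s[120:220,275:375],(600,600),interpolation=cv2.INTER_CUBIC))
E
```

```text
[[449.8, -153.4], [469.2, -192.5], [488.8, -234.1], [509.2, -275.1]]
```

View pics/v8.png

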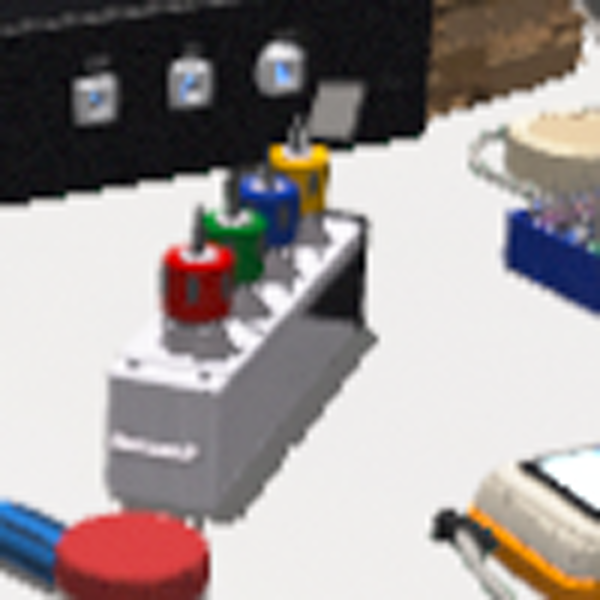

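All four stand upright with their flanges on the rack top, red nearest the bare end at (200,285) and yellow by the black end at (300,180). I'm handing the job in.

```bash
python3 -c "
from cell import env
print(env.job_done())"
```

```text
the job is handed in; nothing more can be done
None
```

The job is handed in: yellow, blue, green and red stand upright and look fully seated in carry-rack holes 1 to 4 from the black end, but the call returned no verdict.

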